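Seat the caddy's handle and hold the caddy against the fence

ROBOT

A 6-joint arm with a two-finger parallel gripper is mounted at the origin on the work surface. World frame = base frame: x ahead of the robot, y to its left, z up, the work surface at z = 0. Lengths are in mm, angles in rad, forces in N, time in s.
With the tool pointing down it reaches from about 275 to 825 mm from the base axis. Payload 5.2 kg.
Tool frame: the origin (TCP) lies at the very end of the fingers, on their centre line; the grasp point (between the pads) lies 19 mm behind it; z points along the fingers, y is the line along which they close (so a half turn about z gives the same grasp; the last joint's range is limited). The gripper opens to 93 mm and grips with 3 to 60 N. Pads are 15 mm wide; open, the fingers measure 128 mm over their backs; the gripper's body (75 mm by 188 mm) begins 65 mm behind the grasp point.
Start: joints at [1.035, 0.259, 1.535, -0, 1.348, -0.203], TCP at [179.658, 519.835, 218.653] pointing down, gripper open.
Joint ranges: [-3.14, 3.14], [-0.91, 2.08], [0.19, 2.58], [-1.22, 4.36], [0.22, 2.71], [-3.12, 3.12]. Speed limits (rad/s): [2.57, 2.57, 3.14, 3.14, 3.14, 3.14].

INTERFACE

Orientations are given as [roll, pitch, yaw] about the fixed x, y, z axes, in that order (R = Rz(yaw) Ry(pitch) Rx(roll)).
In Python, from bench import robot gives the robot as it stands. The module is installed in compiled form; this text tells all that it offers. Calls block until the motion is done:
- robot.move_ptp(position, orientation): joint-space move of the TCP to a pose.
- robot.move_linear(position, ori=None, speed=150, f_stop=None): straight line of the TCP; ori=None keeps the orientation; speed is the mean speed in mm/s. With f_stop (N) it stops when the force on the tool has changed by that much, and returns True; else False.
- robot.move_j(angles): joint-space move.
- robot.move_gripper(opening): opening from 0.0 (shut) to 1.0 (fully open); the grip force is fixed at half the most; returns when the fingers have stopped.
- robot.sleep(seconds).
- robot.inverse_kinematics(position, orientation): joint angles nearest the present ones, or None.
- robot.get_image(name): name is "scene" or "top" or "wrist"; returns a dict with "img" (384x512x3 uint8, blue, green, red), "fovy" (degrees; the focal length in pixels is half the picture's height over the tangent of half this angle, whatever the lens; pixels are square), "cx", "cy" (the principal point, pixels), "k1" (the pictures are not rectified: a ray, as slopes to the right and down, at radius r is drawn at 1 + k1 r^2 times it, then the intrinsics apply), "eye" and "orientation" of the camera in the world. Camera axes: x right, y down, z forward; pixel columns grow to the right and rows downward; lengths in mm; the calibration is good to about 2 mm. A picture is of the moment at which its call begins. There is no depth.
A pose or a line that the arm cannot do raises robot.MotionError and nothing moves.
- robot.hand_in(): hands the job in; it is judged then, once.
Readings, each from a call of its own:
- robot.current_t(): time.
- robot.current_qpos(): joint angles.
- robot.current_joint_vel(): joint speeds.
- robot.current_joint_efforts(): joint torques, N m.
- robot.current_tcp_pos(): TCP position.
- robot.current_eef_rot(): TCP orientation.
- robot.current_contact_force(): force on the tool from outside, world axes, zero at the start.
- robot.current_ft_torque(): the same for the moment, N m.
- robot.current_gripper_width(): opening from 0.0 (shut) to 1.0 (fully open).
- robot.current_finger_force(): force on a finger pad.
Only numpy, scipy, OpenCV 4.12 (cv2) and the standard library are available. Lean on these libraries where they do the work, as an engineer would, in place of code of your own. Each camera call takes 0.05 s, during which the arm holds its last target. There are 200 camera calls.

TASK

Take the red-ended dowel from its rest and lay it level in the two notches of the wooden caddy, down on the notch bottoms with both ends standing out about equally. Then bring the caddy square and flat against the fence and, with one firm diagonal push, keep it pressed against the fence and down on the bench together, ready for the handle to be nailed. Finish while still holding that push (some 10 to 15 N each way): do not let go, and leave everything else on the bench alone.

Things in the scene. Friction and masses are not known exactly. Their poses are not given: they have to be found in the camera images.
- dowel: carrying handle: round light-wood dowel with red ends, 18 mm diameter, 250 mm long, about 70 g. Origin at its middle, on its axis; x axis along it (either way round; it may roll about x). It starts lying level in the rest, its axis 39 mm above the bench, and lifts straight up out of it.
- rest: blue dowel rest fixed to the bench left or right of the caddy: base 160 x 70 x 12 mm with two notched saddles at x = -65 and 65 mm (16 mm thick, 60 mm wide, tops 42 mm high). Between them it is open down to the base, so the dowel's middle can be gripped. Origin under its centre, x along the dowel.
- caddy: open wooden gift caddy, loose, empty, about 0.45 kg: 150 (x) by 208 mm (y). Floor 8 mm thick; side walls at x = +-75 mm, 45 mm high, 10 mm thick; notched end boards at y = +-98 mm, 12 mm thick, 82 mm high. Origin under its centre. It starts on the bench, +x side facing the fence, 20 to 70 mm short of it, up to 0.2 rad out of line, and slides easily (friction about 0.3).
- caddy_seat (a point): in the caddy, 67 mm above its underside, midway on the line (along y) through both notches: where the dowel's middle is when seated. Each notch is open at the top: 22 mm wide with a level bottom 58 mm above the underside, straight up to 70 mm, then flaring to 40 mm wide at 82 mm.
- fence: dark wooden fence fixed to the bench beyond the caddy: upright batten 20 mm thick, 340 mm long (y), 45 mm high, with a low plywood foot and ribs behind it. Origin under the batten's centre; x points away from the caddy, the flat working face looks along -x and lies at x = -10 mm. So the caddy's origin is at x = -85 mm in this frame when it stands flat against the face.
- table: the grey bench top, surface at height 0.
- scale: white portion scale with steel pan, fixed, 150 x 160 mm, 44 mm high, on the other side of the caddy from the rest. Leave alone.
- carton_a: green gift carton, 70 x 110 x 150 mm, loose, not part of the job. Leave it where it stands.
- carton_b: second green gift carton, 70 x 110 x 150 mm, loose, not part of the job. Leave it where it stands.
- grain_jar: amber glass jar of grain with brass lid, 72 mm diameter, 110 mm high, loose, not part of the job. Leave it where it stands.
- glue: white glue bottle with orange cap, 48 mm diameter, 130 mm high, loose, not part of the job. Leave it where it stands.
- hammer: hammer lying on the bench, loose, not part of the job. Leave it where it stands.
- tape: roll of amber packing tape lying flat, 90 mm diameter, 48 mm high, loose, not part of the job. Leave it where it stands.

How it is judged:
By the outcome, as a careful person would: the job done as asked, in the order asked, and still so for the second after the job is handed in, while the arm keeps its last pose, push and grip.
It also fails if it takes over 51 s, if anything falls off the work surface, if the arm or the gripper's body presses on something with over 40 N, if the wrist force passes 120 N, or if a joint passes its speed limit or range.

## Working session

There is one attempt and no reset: what is moved stays moved. The work goes in short steps, each a Python script; the robot and the scene stay as the last script left them, time stands still between calls to the robot, and variables do not carry over. Pictures are saved under pics/ and viewed, at most 10 in all, crops included, and the job is handed in when it is done.

```bash
mkdir -p pics; cat > h.py <<'E'
import numpy as np, cv2
from bench import robot
from scipy.spatial.transform import Rotation as R
def cam(name):
    d=robot.get_image(name); return d
def K(d):
    f=d['img'].shape[0]/2/np.tan(np.radians(d['fovy'])/2)
    return np.array([[f,0,d['cx']],[0,f,d['cy']],[0,0,1.]]),np.array([d['k1'],0,0,0,0.])
def rot(d):
    o=np.array(d['orientation'],float)
    return o if o.shape==(3,3) else R.from_euler('xyz',o).as_matrix()
def px2w(d,pts,z):
    k,c=K(d); u=cv2.undistortPoints(np.array(pts,float).reshape(-1,1,2),k,c).reshape(-1,2)
    r=np.c_[u,np.ones(len(u))]@rot(d).T; e=np.array(d['eye'],float)
    z=np.broadcast_to(z,len(u))
    return e+r*((z-e[2])/r[:,2])[:,None]
def w2px(d,P):
    k,c=K(d); Rm=rot(d).T; t=-Rm@np.array(d['eye'],float)
    return cv2.projectPoints(np.array(P,float).reshape(-1,1,3),cv2.Rodrigues(Rm)[0],t,k,c)[0].reshape(-1,2)
E
python3 - <<'E'
from h import *
import pickle
for n in ("top","scene"):
    d=cam(n); pickle.dump(d,open(n+'.pkl','wb')); cv2.imwrite(f'pics/{n}0.png',cv2.resize(d['img'],(800,600),interpolation=cv2.INTER_CUBIC))
    print(n,{k:v for k,v in d.items() if k!='img'})
print(robot.current_t(),robot.current_eef_rot(),robot.current_contact_force())
E
```

```text
top {'fovy': 53.05341581109923, 'cx': 254.1671318319217, 'cy': 189.16006513797186, 'k1': -0.07936409001447194, 'eye': array([ 478.77991334,   16.92392327, 1285.1961986 ]), 'orientation': array([-3.07223427, -0.025904  , -1.59491234])}
scene {'fovy': 57.16116054374108, 'cx': 264.0462984044003, 'cy': 187.99048598468204, 'k1': 0.03791674514001027, 'eye': array([1323.33561004,   24.89802806,  734.2986526 ]), 'orientation': array([-2.28394755,  0.01512203,  1.58750985])}
0.1 [-3.13998478e+00 -2.97991267e-04  2.80882664e+00] [-0.31017655  0.30386239 -0.15950868]
```

View pics/top0.png

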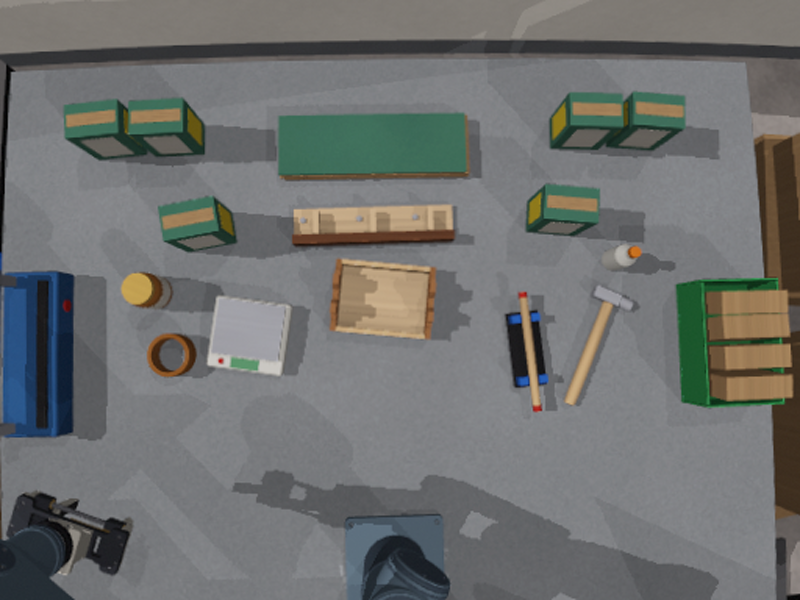

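View pics/scene0.png

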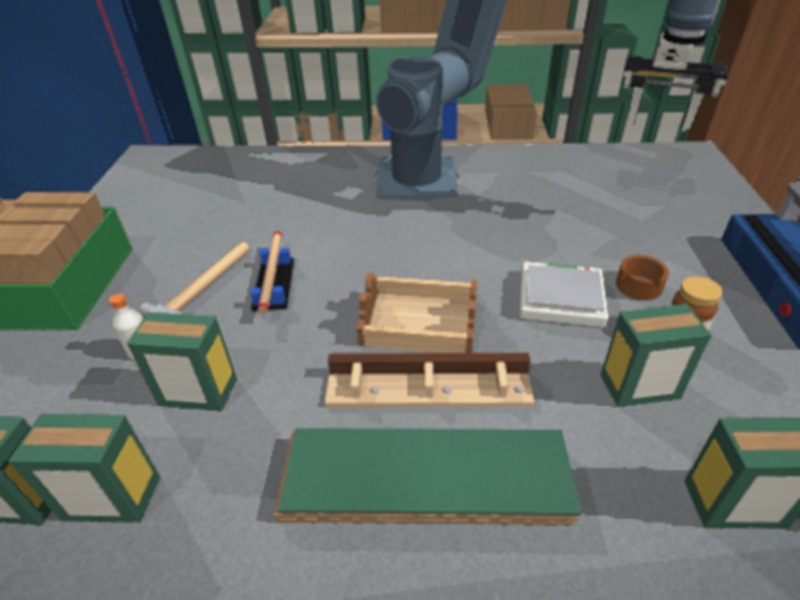

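The top view shows the dowel with red ends at (523,295) and (537,408), slightly off the rest's axis. The caddy corners are about (335,261), (437,264), (433,339) and (330,333). The fence batten's top edge runs from (293,241) to (454,237), and the hammer lies just right of the rest.

```bash
python3 - <<'E'
from h import *
import pickle
d=pickle.load(open('top.pkl','rb')); s=512/800
def p(l,z): print(px2w(d,np.array(l)*s,z).round(1).tolist())
hsv=cv2.cvtColor(d['img'],cv2.COLOR_BGR2HSV)
m=(((hsv[...,0]<6)|(hsv[...,0]>174))&(hsv[...,1]>190)&(hsv[...,2]>110)).astype(np.uint8)
n,_,st,c=cv2.connectedComponentsWithStats(m)
for i in range(1,n):
    if st[i,4]>4: print(st[i],c[i],px2w(d,[c[i]],39).round(1))
print('caddy tops z82');p([(340,261),(332,333),(436,265),(430,338)],82)
print('fence top z45');p([(293,236),(293,244),(453,233),(454,240)],45)
print('hammer');p([(600,305),(570,403)],20)
E
```

```text
[333 187   4   3  10] [334.7 188.2] [[ 561.8 -281.6   39. ]]
[342 260   4   3  10] [343.7 261.2] [[ 323.5 -302.7   39. ]]
caddy tops z82
[[633.9, 97.1, 82.0], [489.6, 115.6, 82.0], [621.7, -96.2, 82.0], [475.0, -80.0, 82.0]]
fence top z45
[[693.2, 196.4, 45.0], [676.4, 196.6, 45.0], [692.8, -137.4, 45.0], [677.9, -139.0, 45.0]]
hammer
[[535.9, -453.1, 20.0], [329.4, -379.0, 20.0]]
```

```bash
python3 - <<'E'
from h import *
import pickle
def snap(n):
    d=cam('wrist'); pickle.dump(d,open(n+'.pkl','wb')); cv2.imwrite(f'pics/{n}.png',cv2.resize(d['img'],(800,600),interpolation=cv2.INTER_CUBIC)); print(n,d['eye'],d['orientation'],d['fovy'],robot.current_t(),robot.current_tcp_pos())
robot.move_ptp([540,10,330],[np.pi,0,1.45]); robot.sleep(.2); snap('w_caddy')
robot.move_ptp([442.6,-292,200],[np.pi,0,0.088]); robot.sleep(.2); snap('w_dowel')
E
```

```text
w_caddy [549.58624372  91.35309117 496.28861117] [ 2.84809898e+00  9.96103560e-05 -1.19636874e-01] 66.72225002867525 2.6167 [539.9468621   10.5896442  329.94575199]
w_dowel [ 523.52255437 -283.26712584  366.92971489] [ 2.84939652e+00 -1.41676331e-03 -1.48074710e+00] 66.72225002867525 4.1583 [ 443.27305382 -291.32140703  200.43152798]
```

View pics/w_caddy.png

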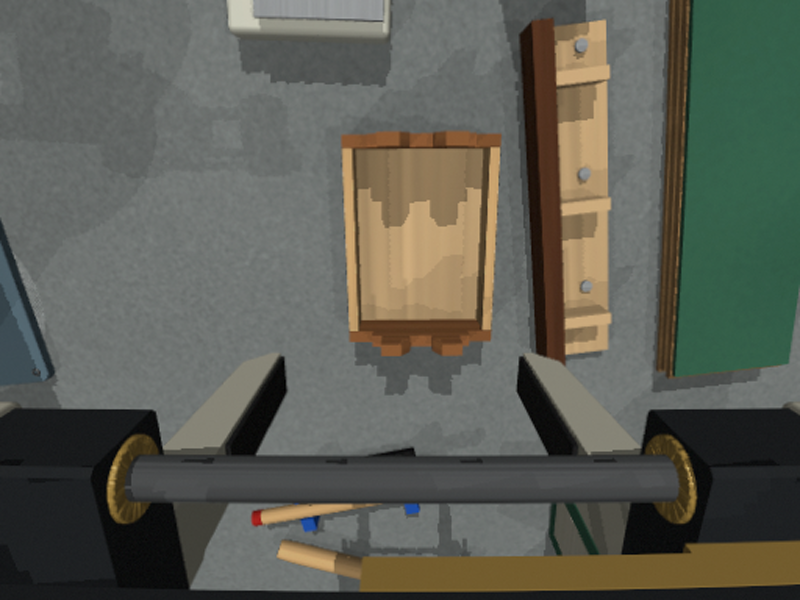

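View pics/w_dowel.png

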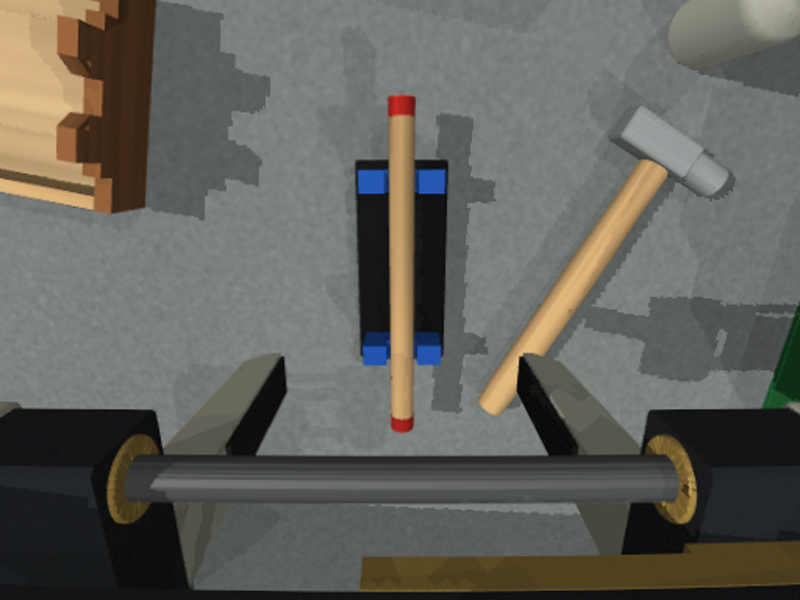

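The wrist view of the caddy shows the far board's shoulder corners at (343,136) and (500,136), and the near ones at (350,340) and (491,338). The near horns are at (393,348) and (446,345). The fence face's top edge runs from (521,35) to (545,362). In the dowel view the red ends are at (401,96) and (402,431), and the dowel lies along the rest's axis.

```bash
python3 - <<'E'
from h import *
import pickle
s=.64
d=pickle.load(open('w_dowel.pkl','rb'))
e=px2w(d,np.array([(401.5,96),(402.5,431)])*s,[45,45]); print('dowel ends',e.round(1),np.linalg.norm(e[0]-e[1]))
e=px2w(d,np.array([(389,200),(414.5,200),(390.5,400),(413,400)])*s,39); print((e[0]+e[1])/2,(e[2]+e[3])/2,np.linalg.norm(e[0]-e[1]))
d=pickle.load(open('w_caddy.pkl','rb'))
for z in (45,60,82):
    p=px2w(d,np.array([(343,136),(500,136),(491,341),(350,341)])*s,z); 
    print(z,p[:,:2].round(1).tolist(),[round(np.linalg.norm(p[i]-p[(i+1)%4]),1) for i in range(4)])
p=px2w(d,np.array([(343,170),(500,170),(492,310),(348.5,310)])*s,45); print('wall outer',p[:,:2].round(1).tolist())
p=px2w(d,np.array([(521,35),(544.5,362),(542,19),(563,358)])*s,45); print('fence',p[:,:2].round(1).tolist())
def crop(n,src,x0,y0,x1,y1,k): 
    i=pickle.load(open(src+'.pkl','rb'))['img'][y0:y1,x0:x1]; cv2.imwrite('pics/'+n+'.png',cv2.resize(i,None,fx=k,fy=k,interpolation=cv2.INTER_NEAREST))
crop('crop_caddy','w_caddy',205,75,365,235,3.75)
E
```

```text
dowel ends [[ 566.2 -280.1   45. ]
 [ 317.5 -303.4   45. ]] 249.8481618572009
[ 499.22760584 -286.36396997   39.        ] [ 342.12125172 -300.61137261   39.        ] 17.995940889623775
45 [[498.4, 122.4], [644.5, 105.0], [622.9, -100.0], [473.9, -82.1]] [np.float64(147.1), np.float64(206.1), np.float64(150.1), np.float64(205.9)]
60 [[500.1, 121.3], [641.4, 104.5], [620.5, -93.7], [476.4, -76.3]] [np.float64(142.2), np.float64(199.3), np.float64(145.1), np.float64(199.1)]
82 [[502.6, 119.8], [636.7, 103.8], [616.9, -84.3], [480.1, -67.9]] [np.float64(135.1), np.float64(189.2), np.float64(137.8), np.float64(189.1)]
wall outer [[493.7, 91.9], [642.6, 74.2], [626.1, -65.5], [477.6, -47.6]]
fence [[668.5, 188.2], [679.1, -131.5], [687.7, 199.0], [699.2, -129.2]]
```

View pics/crop_caddy.png

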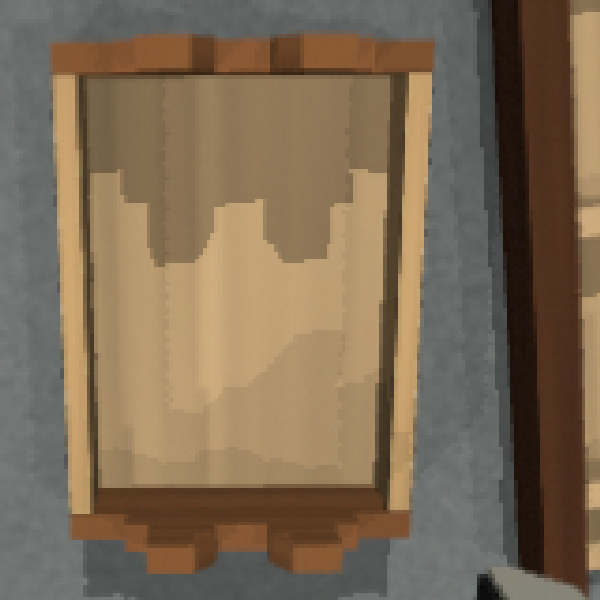

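The crop shows the caddy's four shoulders at wall height (45 mm) and the notch gaps near columns 243 (far) and 241 (near). On the fence, the dark strip is the face and the lighter strip is the batten's top, so I'll measure both boundaries again.

```bash
python3 - <<'E'
from h import *
import pickle
d=pickle.load(open('w_caddy.pkl','rb')); g=cv2.GaussianBlur(d['img'],(1,5),0).astype(int)
A=[];B=[]
for r in (40,80,120,160,200,215):
    row=g[r,325:385]; red=row[:,2]; print(r,red[::1].tolist()[:45]) if r in(40,200) else 0
print('notch',px2w(d,[(269.8,89.7),(269.4,219)],58).round(1).tolist())
for n,P in (('bot',[(490,0),(522,560)]),('top',[(521,0),(543,560)]),('far',[(571,0),(586,560)])):
    P=np.array(P)/3.75+[205,75]; print(n,px2w(d,P,0 if n=='bot' else 45).round(1).tolist())
E
```

```text
40 [94, 94, 93, 80, 66, 66, 67, 67, 47, 25, 26, 30, 32, 32, 31, 29, 54, 79, 85, 85, 84, 82, 80, 78, 79, 81, 79, 79, 81, 81, 116, 168, 171, 173, 179, 186, 188, 181, 177, 175, 172, 168, 168, 172, 174]
200 [107, 107, 109, 111, 113, 105, 103, 105, 105, 104, 102, 106, 107, 106, 75, 72, 73, 31, 30, 31, 31, 32, 33, 35, 77, 81, 82, 81, 78, 75, 72, 72, 71, 73, 75, 87, 117, 133, 133, 133, 134, 134, 134, 135, 135]
notch [[570.5, 109.3, 58.0], [548.7, -87.1, 58.0]]
bot [[680.0, 121.7, 0.0], [684.5, -137.9, -0.0]]
top [[680.2, 117.6, 45.0], [681.6, -118.2, 45.0]]
far [[699.5, 115.4, 45.0], [700.9, -120.6, 45.0]]
```

```bash
python3 - <<'E'
from h import *
import pickle
o=[np.pi,0,0.092]
robot.move_gripper(0.6)
robot.move_linear([442,-291.6,60],o,speed=200)
print(robot.move_linear([442,-291.6,20],o,speed=70,f_stop=8),robot.current_tcp_pos())
robot.move_gripper(0.0); print(robot.current_gripper_width()*93,robot.current_finger_force(),robot.current_contact_force())
robot.move_linear([442,-291.6,150],speed=200)
robot.move_ptp([559.7,11.2,125],[np.pi,0,np.pi/2-.115]); robot.sleep(.3)
print(robot.current_tcp_pos(),robot.current_eef_rot(),robot.current_contact_force(),robot.current_t())
d=cam('wrist'); pickle.dump(d,open('w_held.pkl','wb')); cv2.imwrite('pics/w_held.png',cv2.resize(d['img'],(800,600),interpolation=cv2.INTER_CUBIC))
E
```

```text
False [ 442.0422507  -291.61995727   19.84892378]
16.99182916825312 30.00020205974579 [-0.74261667 -0.00209272  1.5425893 ]
[559.74387592  10.20970261 125.0955497 ] [3.14140352e+00 9.23644514e-05 1.45399425e+00] [-0.46573072  0.55163649 -1.04725635] 9.55
```

View pics/w_held.png

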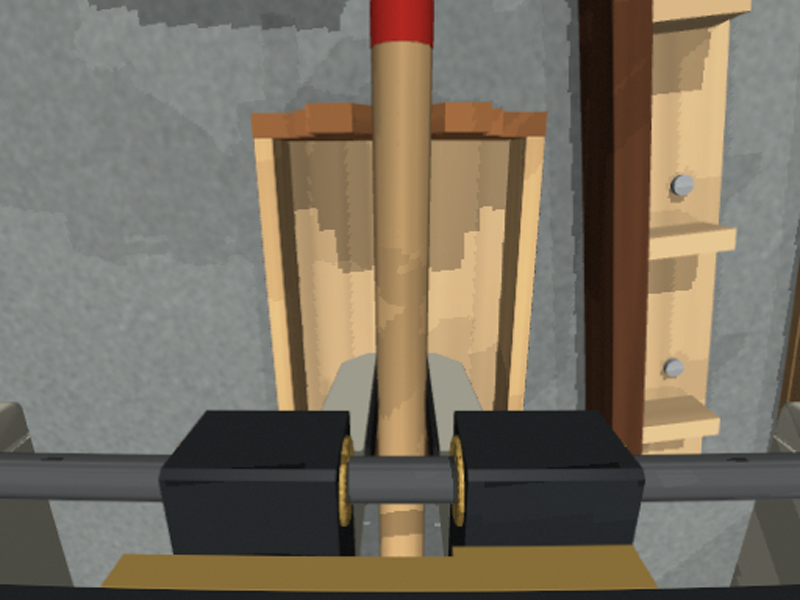

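The dowel is held straight at column 401. The caddy's far shoulders are at (252,113) and (547,113), with their midpoint at 399.5, so the dowel lies over the notch line within the flare. I'll check that in numbers and lower it with a force stop.

```bash
python3 - <<'E'
from h import *
import pickle
d=pickle.load(open('w_held.pkl','rb'))
p=px2w(d,np.array([(252,113),(547,113)])*.64,45); print(p[:,:2].round(1).tolist(),p.mean(0).round(1), 'exp',[559.7+104*np.sin(.115),11.2+104*np.cos(.115)])
q=px2w(d,np.array([(402,45),(402,350)])*.64,144); print(q.round(1).tolist())
o=[np.pi,0,np.pi/2-.115]
robot.move_linear([559.7,11.2,75],o,speed=120)
r=robot.move_linear([559.7,11.2,45],o,speed=30,f_stop=5)
print(r,robot.current_tcp_pos(),robot.current_contact_force(),robot.current_ft_torque(),robot.current_t())
E
```

```text
[[497.1, 124.3], [645.4, 106.8]] [571.3 115.6  45. ] exp [np.float64(571.6336555929411), np.float64(114.51305756867845)]
[[573.3, 123.9, 144.0], [562.2, 28.7, 144.0]]
True [559.37629911  11.25692641  48.01317368] [-0.81551551  0.13890814  5.57762729] [-0.04014799  0.17495164  0.01905019] 11.0
```

```bash
python3 - <<'E'
from h import *
y=np.pi/2+.008
def st(n): print(n,*[np.round(v,3).tolist() for v in (robot.current_tcp_pos(),robot.current_eef_rot(),robot.current_contact_force(),robot.current_ft_torque())],round(robot.current_t(),2))
robot.move_linear([559.7,11.2,48.3],[np.pi,0,y],speed=40); robot.sleep(.2); st('rot')
r=robot.move_linear([592,11.2,48.3],speed=50,f_stop=25); st(r)
robot.sleep(.3); st('settled')
r=robot.move_linear([615,11.2,48.3],speed=20,f_stop=7); st(r)
robot.sleep(.3); st('settled')
d=cam('wrist'); cv2.imwrite('pics/w_push.png',cv2.resize(d['img'],(800,600),interpolation=cv2.INTER_CUBIC))
E
```

```text
rot [559.851, 11.146, 48.226] [3.141, 0.0, 1.577] [0.489, -0.531, -0.185] [-0.09, -0.087, 0.089] 11.47
False [592.498, 11.187, 48.254] [3.141, 0.0, 1.579] [-0.185, -0.421, -0.312] [-0.033, 0.121, 0.019] 12.28
settled [591.988, 11.218, 48.394] [3.141, 0.0, 1.579] [0.159, 0.564, -1.06] [-0.098, 0.082, 0.015] 12.57
True [606.734, 11.177, 48.017] [-3.139, -0.0, 1.579] [-0.637, -0.824, 3.994] [-0.099, 0.101, -0.004] 13.35
settled [606.737, 11.177, 48.016] [-3.14, 0.0, 1.579] [0.882, 0.086, 4.716] [-0.059, -0.103, 0.024] 13.65
```

View pics/w_push.png

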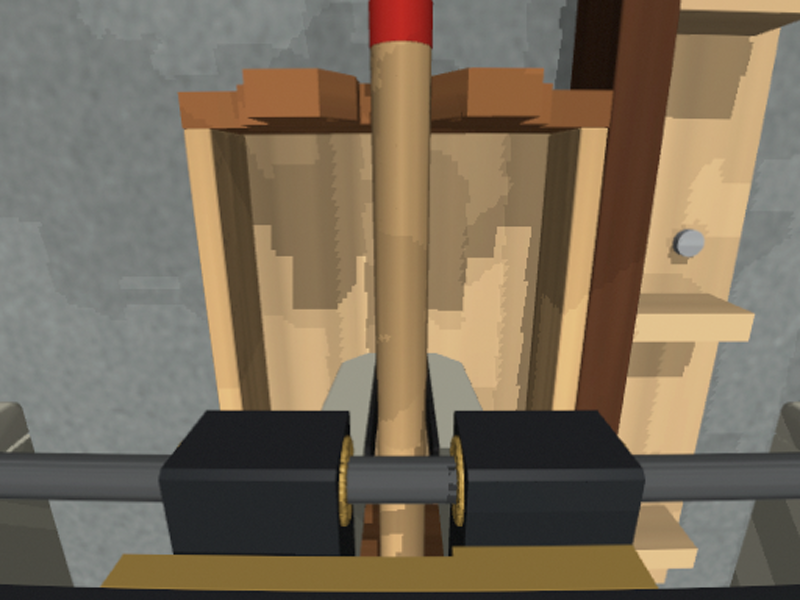

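The caddy stands up against the fence along its whole visible length, its wall edge (607,128) meeting the batten, and the dowel is down in the far notch. Next I'll build up the push in small servo steps.

```bash
cat > push.py <<'E'
from h import *
def F(n=8):
    a=[]
    for _ in range(n): a.append(np.r_[robot.current_contact_force(),robot.current_ft_torque()]); robot.sleep(.02)
    return np.mean(a,0)
def st(n): print(n,np.round(robot.current_tcp_pos(),2).tolist(),np.round(robot.current_eef_rot(),4).tolist(),F().round(2).tolist(),round(robot.current_t(),2))
def servo(p,gx,gz,n,o):
    for i in range(n):
        f=F(5); ex,ez=gx+f[0],gz-f[2]
        if abs(ex)<.8 and abs(ez)<.8: break
        p[0]+=np.clip(ex*.06,-.3,.5); p[2]-=np.clip(ez*.04,-.2,.2)
        robot.move_linear(p.tolist(),o,speed=20); print(i,p.round(2).tolist(),f[:3].round(1).tolist(),round(robot.current_t(),2))
    return p
E
python3 - <<'E'
from push import *
o=[np.pi,0,np.pi/2+.008]
p=np.array([606.7,11.2,48.1]); p=servo(p,8,3,12,o); st('end')
E
```

```text
0 [607.2, 11.2, 48.18] [1.2, 0.1, 5.0] 14.07
1 [607.51, 11.2, 48.21] [-2.8, -0.7, 3.7] 14.41
2 [607.69, 11.2, 48.26] [-5.0, -0.5, 4.4] 14.74
3 [607.83, 11.2, 48.34] [-5.7, -0.8, 5.0] 15.07
4 [607.97, 11.2, 48.41] [-5.7, -0.6, 4.7] 15.41
5 [608.1, 11.2, 48.46] [-5.9, -1.1, 4.2] 15.74
6 [608.19, 11.2, 48.51] [-6.5, -0.7, 4.2] 16.07
7 [608.27, 11.2, 48.58] [-6.5, -0.8, 4.8] 16.41
8 [608.37, 11.2, 48.61] [-6.5, -1.5, 3.9] 16.74
9 [608.44, 11.2, 48.66] [-6.8, -1.1, 4.2] 17.07
10 [608.51, 11.2, 48.71] [-6.8, -0.8, 4.1] 17.41
11 [608.6, 11.2, 48.74] [-6.6, -1.3, 3.8] 17.74
end [606.85, 11.2, 48.1] [-3.1379, -0.0001, 1.5789] [-6.94, -1.13, 3.91, -0.27, 1.26, 0.03] 17.88
```

```bash
python3 - <<'E'
from push import *
o=[np.pi,0,np.pi/2+.008]
p=np.array([608.6,11.2,48.74])
p=servo(p,12.5,12.5,20,o); st('end'); print(p.tolist())
d=cam('wrist'); cv2.imwrite('pics/w_push2.png',cv2.resize(d['img'],(800,600),interpolation=cv2.INTER_CUBIC))
d=cam('scene'); cv2.imwrite('pics/s_push2.png',cv2.resize(d['img'][150:310,190:360],None,fx=3.5,fy=3.5,interpolation=cv2.INTER_CUBIC))
d=cam('top'); cv2.imwrite('pics/t_push2.png',cv2.resize(d['img'][110:250,180:330],None,fx=4,fy=4,interpolation=cv2.INTER_CUBIC))
E
```

```text
0 [608.95, 11.2, 48.54] [-6.6, -1.3, 3.7] 18.21
1 [609.19, 11.2, 48.34] [-8.6, -0.8, 5.7] 18.54
2 [609.38, 11.2, 48.15] [-9.4, -1.2, 7.8] 18.88
3 [609.49, 11.2, 48.0] [-10.6, -1.6, 8.8] 19.21
4 [609.54, 11.2, 47.91] [-11.6, -1.7, 10.1] 19.54
5 [609.58, 11.2, 47.84] [-11.8, -1.3, 10.8] 19.88
6 [609.62, 11.2, 47.78] [-11.8, -1.4, 11.1] 20.21
end [606.85, 11.21, 47.97] [-3.1362, -0.0, 1.5791] [-11.95, -1.23, 12.07, -0.29, 2.09, 0.02] 20.43
[609.6247382668223, 11.2, 47.782713729746845]
```

View pics/w_push2.png

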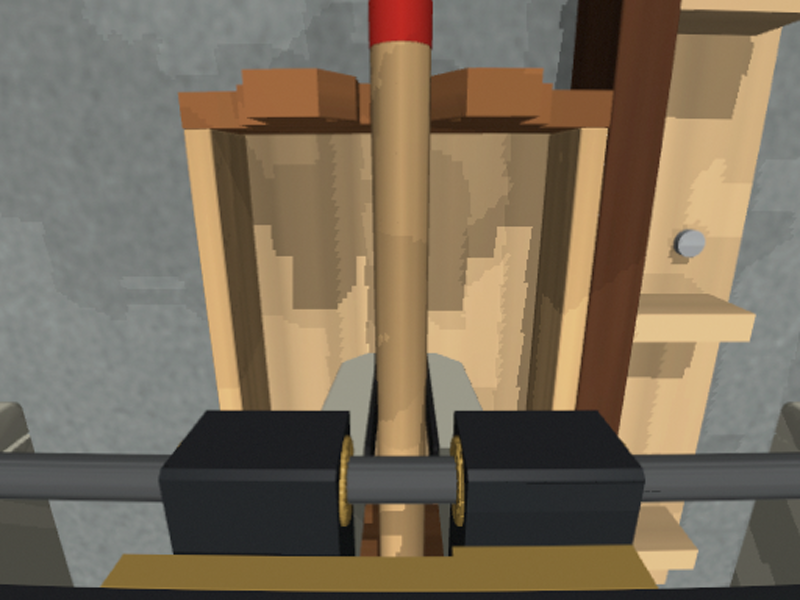

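View pics/s_push2.png

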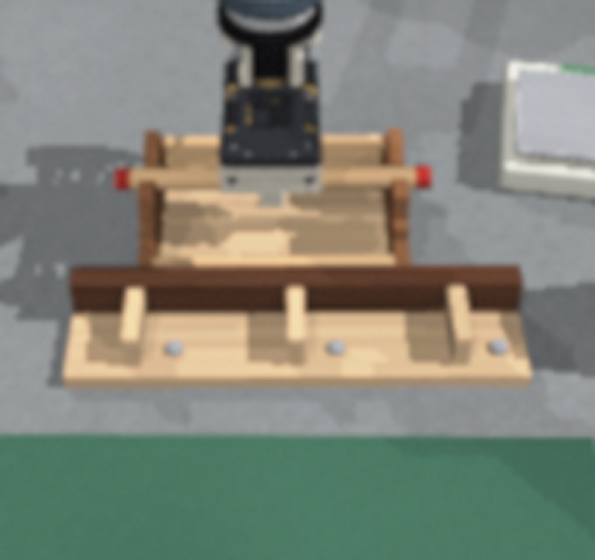

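Both red ends stand out about equally, at (117,178) and (431,177) against boards at about 138 and 409. The dowel lies in both notches and the caddy is against the fence. I'll do one numeric gap check and a force check, then hand in.

```bash
python3 - <<'E'
from push import *
im=cv2.imread('pics/w_push2.png')
for r in (140,220,300,390):
    c=int(606-(r-128)*.108); print(r,im[r,c-16:c+16:2,2].tolist())
st('hold'); robot.sleep(.5); st('hold')
E
```

```text
140 [209, 211, 210, 212, 209, 208, 207, 206, 211, 121, 65, 84, 90, 89, 89, 88]
220 [213, 214, 216, 215, 212, 212, 209, 209, 190, 93, 77, 87, 87, 87, 87, 85]
300 [215, 216, 218, 218, 215, 215, 223, 224, 199, 84, 89, 95, 95, 95, 92, 92]
390 [228, 228, 228, 228, 226, 223, 224, 213, 130, 69, 92, 94, 95, 96, 94, 94]
hold [606.86, 11.21, 47.96] [-3.1362, -0.0, 1.5791] [-12.18, -1.18, 11.9, -0.28, 2.08, 0.01] 20.71
hold [606.83, 11.22, 47.97] [-3.1362, -0.0, 1.5791] [-12.04, -1.25, 11.53, -0.27, 2.09, 0.02] 21.34
```

```bash
python3 -c "
from bench import robot
print(robot.hand_in())"
```

```text
the job is handed in; nothing more can be done
None
```

I handed the job in at about 21 s with the dowel seated in both notches and its ends standing out about equally; the caddy shows no gap to the fence along the part I could see, and the arm is still pushing about 12 N into the fence and 12 N down.

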